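# Clamp the desk dial while its adhesive takes

### The job

Build the desk dial on the white sliding plate: lay the dark steel weight disc centred in the blue ring, then the aluminium cap disc centred on top of it, and push the plate by its orange knob fully home under the jaw. Then pump the clamp's trigger against its handle, letting it spring fully back between strokes, to bring the jaw pad down onto the cap, and press until the yellow half of the sprung stem has just about gone into its sleeve (about half of its travel) without driving the red half in and crushing the dial; finish while still holding the trigger squeezed like that, nothing let go. Move the jaw only with the trigger, and leave the cork disc, mouse and mug alone.

Things in the scene. Friction and masses are not known exactly. Their poses are not given: they have to be found in the camera images.
- weight: dark steel disc with a red adhesive face on top, 60 mm diameter, 14 mm thick, 0.2 to 0.4 kg; origin at the centre of its underside. Lies loose on the desk
- cap: bright aluminium disc with a teal line round its foot, 50 mm diameter, 18 mm thick, about 0.09 kg; origin at the centre of its underside. Lies loose on the desk
- spare: cork disc, 48 mm diameter, 16 mm thick; not needed; origin at the centre of its underside
- mouse: black mouse, 115 by 60 by 36 mm; origin at the centre of its underside
- mug: white mug, 80 mm across, 95 mm high; origin at the centre of its underside
- clamp: clamp fixed to the desk; z up, yaw varies. Origin on the desk under a black pedestal (44 by 44 mm, 100 mm high). On its -y side stand an orange fixed handle (16 mm thick, y -141 to -125 mm, top at z 165 mm) and, nearer the pedestal, a grey hinged trigger (14 mm thick, y -99 to -85 mm, top at z 151 mm). On its +y side an orange jaw arm (top at z 190 mm or less) reaches over the plate at y 70 mm
- squeeze_point (a point): between fixed handle and trigger, 17.5 mm inside the handle's outer face, 138 mm above the desk: put the TCP here, fingers wide open straddling both and closing along the clamp's y; only the trigger gives. Over their outer faces they measure 56 mm here at rest, 34 mm fully squeezed. Both are 20 to 22 mm wide along x; the bracket below has its top at z 72 mm
- trigger (a joint): trigger angle: 0 at rest (upright, sprung back) to 0.32 rad squeezed to the handle. Hinge 69 mm below squeeze_point, so 6.9 mm there per 0.1 rad. Squeezing drives the jaw down 5 mm per 0.1 rad once a tooth is caught (6 mm apart, so up to 6 mm lost); about 12 mm per full stroke. Let it back below 0.03 rad each stroke. Takes about 8 N while the jaw runs free, 16 N at half stem travel
- trigger_pad (a point): middle of the trigger's inner (+y) face, where a finger pushes, 138 mm above the desk at rest
- jaw (a joint): how far the jaw arm has come down, 0 (top) to 0.07 m. A brake holds it where the ratchet leaves it, but the brake gives way when the pad pushes up with more than about 5 N: the jaw then creeps back unless the trigger is held squeezed
- pad (a joint): how far the sprung pad stem under the jaw arm is pushed into its sleeve: 0 free, 0.012 half (yellow just hidden), 0.024 m fully in. Far into the red (over 17 mm) crushes the dial. The pad presses with about 2 N plus 0.6 N per mm
- pad_face (a point): centre of the underside of the black rubber pad (36 mm diameter) at the end of the stem
- plate_top (a point): centre of the blue ring (66 mm across) on the white sliding plate (94 by 88 mm), on the plate's top, 22 mm above the desk
- shuttle_knob (a point): centre of the top of the orange upright knob on the plate's robot-side edge, 20 mm diameter, standing 34 mm above the plate (top 56 mm above the desk), 82 mm from the ring's centre in the clamp's -x direction
- shuttle (a joint): how far the plate is pulled out towards the robot, along the clamp's -x: 0 fully home with the ring right under the jaw pad, up to 0.115 m. Slides with 1.5 N of friction and stays where left

How it is judged:
By the outcome, as a careful person would: the job done as asked, in the order asked, and still so for the second after the job is handed in, while the arm keeps its last pose, push and grip.
It also fails if it takes over 72 s, if anything falls off the work surface, if the arm or the gripper's body presses on something with over 40 N, if the wrist force passes 120 N, or if a joint passes its speed limit or range.

### The arm

A 6-joint arm with a two-finger parallel gripper is mounted at the origin on the work surface. World frame = base frame: x ahead of the robot, y to its left, z up, the work surface at z = 0. Lengths are in mm, angles in rad, forces in N, time in s.
With the tool pointing down it reaches from about 400 to 825 mm from the base axis. Payload 7 kg.
Tool frame: the origin (TCP) lies between the finger pads, 19 mm behind the fingertips; this is the grasp point; z points along the fingers, x is the direction in which the jaws open and shut, and the axes are right-handed (so a half turn about z gives the same grasp; the last joint's range is limited). The gripper opens to 88 mm and grips with 3 to 60 N. Pads are 19 mm wide; open, the fingers measure 130 mm over their backs; the gripper's body (78 mm by 193 mm) begins 47 mm behind the grasp point.
Start: joints at [-0.885, 0.359, 0.012, 0, -1.224, -0.288], TCP at [261.461, -622.281, 245.361] pointing down, gripper open.
Joint ranges: [-3.07, 3.07], [-1.43, 2.12], [-1.02, 1.25], [-3.03, 1.67], [-3.05, -0], [-3.03, 3.03]. Speed limits (rad/s): [2.39, 2.39, 3.01, 3.14, 3.14, 3.14].

### API

Orientations are given as [roll, pitch, yaw] about the fixed x, y, z axes, in that order (R = Rz(yaw) Ry(pitch) Rx(roll)).
In Python, from workcell import bot gives the robot as it stands. The module is installed in compiled form; this text tells all that it offers.
- The arm moves only by the tool servo_tool, never from a script. Its argument "steps" is a list of rows, each a list of 3 entries, a list of its own where there are three numbers: the opening, from -1 (shut) to 1 (fully open), then the shift along the tool's x, y, z in mm, then the turn, a rotation vector about the tool's x, y, z in degrees. In form: [[hand, [tx, ty, tz], [rx, ry, rz]], ...]. A call has exactly 5 rows; each row shifts and turns the pose as measured when the row begins, along the tool's axes as they then stand; what a row does not reach is not made up. A row lasts 1/8 s, in which the tool goes at most 62.5 mm and 10.7 degrees, less where a joint would pass 70% of its speed; a pose out of reach is approached as far as the arm can. A call is refused whole if a number of a shift passes 62.5 or a number of a turn 10.7, either way. A call with a gripper value outside its range is refused whole. The fingers move at their own pace and stop on an object; the grip force is fixed at half the most. Time passes only in rows, so rows that do not move let the fingers close, or fill a call up. It gives the time, the measured TCP pose, the force and the opening at its end, in the units of the state.
- bot.get_obs(): the state, without advancing time (a new reading comes with each control period).
- bot.grab_frame(name): name is "scene" or "top"; returns a dict with "color" (420x560x3 uint8, red, green, blue), "z_map" (420x560 float32, mm along the optical axis (not along the pixel's ray), 0 where there is no reading), "K" (3x3 intrinsics, pixels), "origin" and "rotation" of the camera in the world. Camera axes: x right, y down, z forward; pixel columns grow to the right and rows downward; lengths in mm; the calibration is good to about 2 mm. A picture is of the moment at which its call begins.
- bot.hand_in(): hands the job in, once; it reports no verdict.
The state is a dict: "t": time; "qpos": joint angles; "joint_vel": joint speeds; "joint_torque": joint torques, N m; "tcp_pos": TCP position; "ee_rot": TCP orientation; "contact_force": force on the tool from outside, world axes, zero at the start; "ft_torque": the same for the moment, N m; "finger_gap": finger opening in mm.
Only numpy, scipy, OpenCV 4.12 (cv2) and the standard library are available. Lean on these libraries where they do the work, as an engineer would, in place of code of your own. Each camera call takes 0.05 s, during which the arm holds its last target. There are 200 camera calls.

## Working session

There is one attempt and no reset: what is moved stays moved. The work goes in short steps, Python scripts to look and compute and a tool call to move; the robot and the scene stay as the last step left them, time stands still between calls to the robot, and variables do not carry over. Pictures are saved under pics/ and viewed, about 8 in all and at most 12, crops included, and the job is handed in when it is done.

Besides the shell and the picture viewer there is one more tool, called after ">>>" by a JSON object that holds its "op" and its "data", one argument or row to a line. servo_tool: Moves the arm, as the interface text tells. Its arguments: {"type":"object","properties":{"steps":{"type":"array","items":{"type":"array"}}},"required":["steps"]}

```bash
mkdir -p pics
cat > h.py <<'E'
import numpy as np, cv2
from workcell import bot
def grab(n,f):
    d=bot.grab_frame(n); np.savez('last_'+n+'.npz',**d); cv2.imwrite('pics/'+f,d['color'][:,:,::-1]); return d
def pt(d,u,v,z=None):
    K=d['K'];r=np.array([(u-K[0,2])/K[0,0],(v-K[1,2])/K[1,1],1]);R=d['rotation'];o=d['origin']
    if z is None:
        zz=d['z_map'][int(round(v)),int(round(u))]; return o+R@(r*zz)
    w=R@r; return o+w*(z-o[2])/w[2]
E
python3 - <<'E'
from h import *
np.set_printoptions(precision=2,suppress=True)
for n in('scene','top'):
    d=grab(n,n+'0.png');print(n,d['K'].tolist(),d['origin'],d['rotation'])
print(bot.get_obs())
E
```

```text
scene [[427.67991743620325, 0.0, 274.05388525395546], [0.0, 427.67991743620325, 213.7601922619789], [0.0, 0.0, 1.0]] [ 954.29 -633.58  953.53] [-2.37 -0.01  0.55]
top [[475.54041772579353, 0.0, 283.8070788299198], [0.0, 475.54041772579353, 213.33531379668375], [0.0, 0.0, 1.0]] [ 406.41   75.78 1324.73] [-3.06 -0.   -1.56]
{'t': 0.1, 'qpos': array([-0.88,  0.36,  0.01, -0.  , -1.22, -0.29]), 'joint_vel': array([ 0., -0.,  0.,  0., -0.,  0.]), 'joint_torque': array([ -0.  , -58.42,  29.37,   7.02,   0.01,  -0.  ]), 'tcp_pos': array([ 261.34, -621.93,  244.52]), 'ee_rot': array([-3.14, -0.  ,  1.97]), 'contact_force': array([-0.41,  0.83,  0.09]), 'ft_torque': array([-0.02, -0.03,  0.04]), 'finger_gap': 87.43060973313749}
```

View pics/top0.png

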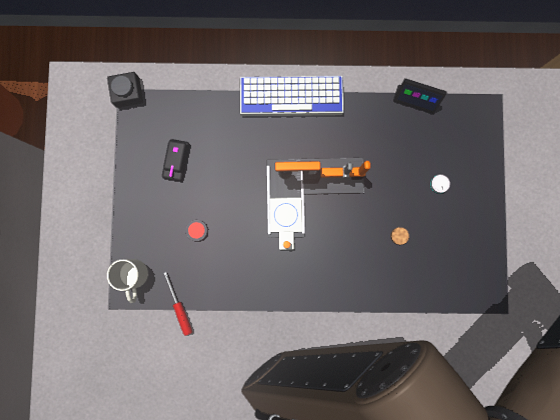

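View pics/scene0.png

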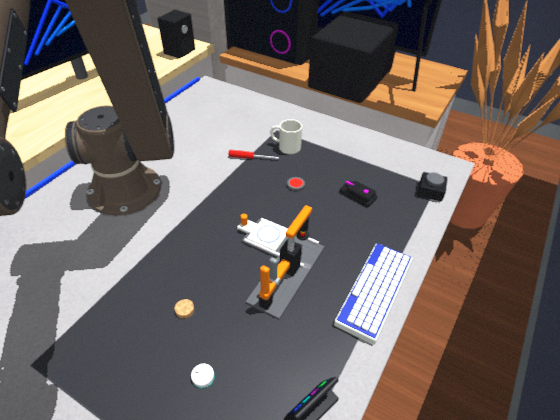

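The top view shows the weight (red) at about (197,231), the cap at (440,184), the cork at (400,236), the ring at (286,215), the knob at (286,245), the fixed handle at (367,166) and the jaw arm at (298,167). The scene view agrees with this layout. Next I'll measure these positions.

```bash
cat >> h.py <<'E'
from scipy.spatial.transform import Rotation as Ro
_g=bot.grab_frame
def fix(d):
    d=dict(d); r=np.array(d['rotation'])
    if r.size==3: d['rotation']=Ro.from_euler('xyz',r).as_matrix()
    return d
_grab=grab
def grab(n,f): return fix(_grab(n,f))
def load(n): return fix(np.load('last_'+n+'.npz'))
def crop(d,f,u0,v0,u1,v1,k):
    cv2.imwrite('pics/'+f,cv2.resize(np.ascontiguousarray(d['color'][v0:v1,u0:u1,::-1]),None,fx=k,fy=k,interpolation=cv2.INTER_CUBIC))
E
python3 - <<'E'
from h import *
np.set_printoptions(precision=1,suppress=True)
d=load('top');s=load('scene')
for n,u,v in [('w',197,231),('cap',440,184),('cork',400,236),('ring',286,215),('knob',287,244),('handle',367,166),('jaw',298,167),('desk',350,260)]:
    print(n,pt(d,u,v))
for n,u,v in [('w',296,184),('cap',203,375),('ring',269,235),('knob',243,217)]: print('s',n,pt(s,u,v))
crop(d,'topcrop.png',180,140,460,260,2.85)
# clamp crop
crop(d,'c2.png',260,150,380,255,6)
# colour centroids w/ depth-backprojection
hsv=cv2.cvtColor(d['color'],cv2.COLOR_RGB2HSV)
def cl(name,m,box,z):
    u0,v0,u1,v1=box; mm=np.zeros(m.shape,bool); mm[v0:v1,u0:u1]=m[v0:v1,u0:u1]
    c=cv2.minEnclosingCircle(np.argwhere(mm)[:,::-1].astype(np.float32)); vv,uu=np.nonzero(mm)
    print(name,c,uu.mean(),vv.mean(),mm.sum(),pt(d,uu.mean(),vv.mean(),z))
H,S,V=[hsv[:,:,i].astype(int) for i in range(3)]
cl('w',((H<8)|(H>172))&(S>120)&(V>80),(180,215,215,250),14)
cl('cap',(V>110),(425,170,458,200),18)
cl('cork',(S>80)&(V>100),(385,222,415,250),16)
cl('ring',(H>100)&(H<130)&(S>60)&(V>100),(268,198,304,232),22)
cl('knob',(H<22)&(S>150)&(V>120),(278,236,296,252),56)
E
```

```text
w [466.1 309.8  10.2]
cap [ 603.6 -361.3   21. ]
cork [ 458.4 -249.7   18.2]
ring [512.3  64.5  23.5]
knob [432.2  61.2  55.4]
handle [ 623.9 -132.5  168.4]
jaw [619.2  37.5 168.9]
desk [ 391.  -114.4    1.9]
s w [477.1 306.   13. ]
s cap [ 614.2 -364.7   18.6]
s ring [523.1  62.5  22.5]
s knob [436.6  58.6  53.8]
w ((195.8359375, 229.90625), 8.06457233428955) 195.73762376237624 229.8861386138614 202 [469.  312.6  14. ]
cap ((439.5, 183.5), 10.12432861328125) 440.1821428571429 183.11785714285713 280 [ 606.5 -362.8   18. ]
cork ((399.6875, 235.625), 8.971626281738281) 399.7550200803213 235.5261044176707 249 [ 459.8 -249.5   16. ]
ring ((285.5651550292969, 214.64447021484375), 11.863751411437988) 286.6923076923077 214.92307692307693 39 [512.6  62.5  22. ]
knob ((286.3947448730469, 244.1842041015625), 3.2413265705108643) 286.42857142857144 244.22857142857143 35 [431.6  62.8  56. ]
```

View pics/c2.png

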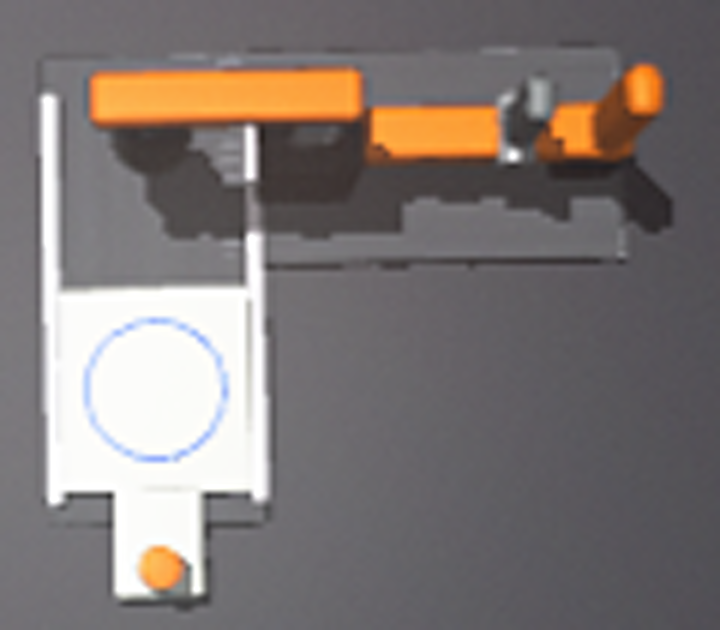

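Crop c2 shows rails running almost straight up, so the clamp yaw is close to 0. The ring centre is at crop (157,390), the knob at (160,568), the jaw arm at x 90–362 and the handle top at (645,90). The two cameras disagree in x, so I'll refine by segmenting in both.

Run:
```python
from h import *
np.set_printoptions(precision=1,suppress=True)
s=load('scene');d=load('top')
hsv=cv2.cvtColor(s['color'],cv2.COLOR_RGB2HSV);H,S,V=[hsv[:,:,i].astype(int) for i in range(3)]
def cl(name,m,box,z):
    u0,v0,u1,v1=box; vv,uu=np.nonzero(m[v0:v1,u0:u1]); uu=uu+u0;vv=vv+v0
    # backproject all mask pixels to plane, fit enclosing circle
    P=np.array([pt(s,a,b,z)[:2] for a,b in zip(uu,vv)],np.float32)
    Z=np.array([pt(s,a,b) for a,b in zip(uu,vv)])
    print(name,len(uu),uu.mean(),vv.mean(),P.mean(0),cv2.minEnclosingCircle(P),np.median(Z,0))
cl('w',((H<8)|(H>172))&(S>120)&(V>80),(284,174,308,194),14)
cl('ring',(H>100)&(H<130)&(S>60)&(V>100),(252,222,287,248),22)
cl('cap',(V>170),(188,362,218,390),18)
cl('knob',(H<22)&(S>150)&(V>120),(236,210,250,226),45)
crop(s,'s1.png',230,170,340,320,4)
# 3D points of top cam orange tops
hsv=cv2.cvtColor(d['color'],cv2.COLOR_RGB2HSV);m=(hsv[:,:,0]<22)&(hsv[:,:,1]>150)&(hsv[:,:,2]>100)
vv,uu=np.nonzero(m[150:200,260:380]);P=np.array([pt(d,a+260,b+150) for a,b in zip(uu,vv)])
for lo,hi,n in((150,185,'all')
,):
    for ylo,yhi in((-170,-120),(-10,100)):
        q=P[(P[:,2]>lo)&(P[:,2]<hi+10)&(P[:,1]>ylo)&(P[:,1]<yhi)];print(len(q),q.min(0),q.max(0),np.median(q,0),q.mean(0))
        if ylo==-10: print('slope',np.polyfit(q[:,1],q[:,0],1))
```

```text
w 101 295.65346534653463 182.0891089108911 [472.  312.7] ((472.0910949707031, 312.417724609375), 22.491945266723633) [471.5 313.5  13.5]
ring 1 261.0 240.0 [513.4  34.6] ((513.4215698242188, 34.59364700317383), 9.999999747378752e-05) [512.2  36.4  19.5]
cap 421 202.2541567695962 374.30403800475057 [ 611.5 -364. ] ((612.7652587890625, -364.4040832519531), 27.970294952392578) [ 611.  -363.9   17. ]
knob 69 243.52173913043478 218.6231884057971 [436.5  60.8] ((435.9222412109375, 58.980979919433594), 24.205984115600586) [437.3  58.6  47.1]
52 [ 618.  -139.4  151.4] [ 637.4 -124.5  170.9] [ 627.4 -130.8  164.1] [ 627.7 -131.4  163.4]
359 [611.1  -9.6 160.2] [635.5  94.2 175.4] [622.1  44.9 168.8] [622.4  43.6 168.8]
slope [ -0.  623.7]
```

View pics/s1.png

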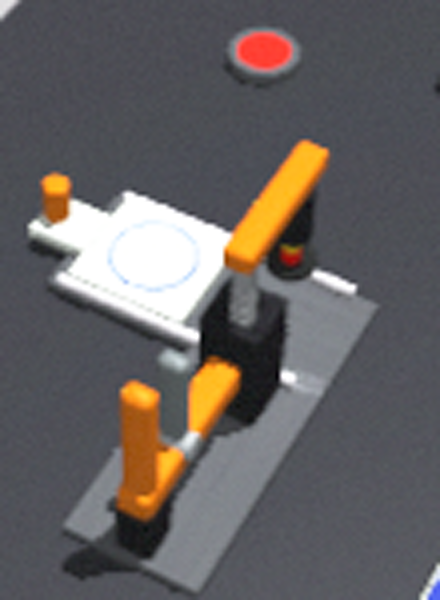

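s1 shows the ring centre at crop (155,257), which is full-frame (268.8,234.3). The knob top is at about (56,180), the handle top at (140,392), and the pad sits under the arm with the yellow and red stem visible. I'll compute the yaw, the clamp points and the rail height.

Run:
```python
from h import *
np.set_printoptions(precision=1,suppress=True)
s=load('scene');d=load('top')
c=lambda u,v:(260+u/6-.4,150+v/6-.4)
for n,u,v,z in [('ring',157,390,22),('knobtop',160,566,56),('handletop',645,88,165),('arm L near',92,122,169),('arm R near',360,124,169),('arm R far',360,72,169),('arm L far',92,72,169),('railL far',48,95,24),('railL near',55,500,24),('railR near',261,498,24),('railR 235',256,235,24),
 ('base TL',40,58,2),('base TR',615,48,2),('base BR',625,258,2),('base BL',268,262,2),('trig',540,92,151),('plateTL',62,292,22),('plateTR',247,287,22),('plateBR',250,492,22),('plateBL',62,492,22)]:
    a,b=c(u,v); print(n,pt(d,a,b,z),pt(d,a,b))
print('scene')
c=lambda u,v:(230+u/4-.4,170+v/4-.4)
for n,u,v,z in [('ring',155,257,22),('knob',56,178,56),('handletop',140,390,165),('arm low end',238,255,169),('arm far end',315,152,169),('trigtop',175,357,151),('pad',291,268,70),('padface?',291,272,60)]:
    a,b=c(u,v); print(n,pt(s,a,b,z),pt(s,a,b))
```

```text
ring [513.5  65.1  22. ] [513.4  65.1  23.6]
knobtop [432.3  63.2  56. ] [432.3  63.2  55.9]
handletop [ 628.9 -133.4  165. ] [ 627.8 -132.3  170.8]
arm L near [611.2  94.1 169. ] [611.6  94.2 167.1]
arm R near [611.7 -15.7 169. ] [628.6 -23.2  73.9]
arm R far [633.3 -15.6 169. ] [663.5 -27.8  15.2]
arm L far [632.   94.4 169. ] [662.6  96.9  12.1]
railL far [649.3 116.9  24. ] [652.5 117.4   6.9]
railL near [462.5 111.1  24. ] [462.7 111.2  18. ]
railR near [464.5  17.1  24. ] [464.7  16.9  19.3]
railR 235 [585.3  20.4  24. ] [585.7  20.3  21.1]
base TL [670.9 121.6   2. ] [670.  121.4   6.9]
base TR [ 679.  -148.7    2. ] [ 677.4 -147.4    9.9]
base BR [ 579.6 -153.1    2. ] [ 579.8 -153.4    0.4]
base BL [575.7  13.7   2. ] [574.5  14.2  11.1]
trig [629.3 -92.1 151. ] [629.8 -92.5 148.5]
plateTL [558.2 109.2  22. ] [557.7 109.1  25.8]
plateTR [561.5  24.2  22. ] [562.1  24.   16.5]
plateBR [467.2  22.1  22. ] [467.6  21.8  13.6]
plateBL [466.3 108.   22. ] [466.6 108.2  13.4]
scene
ring [519.   65.6  22. ] [519.5  64.8  23. ]
knob [432.8  67.6  56. ] [433.3  67.   56.8]
handletop [ 632.  -132.6  165. ] [ 632.3 -133.1  165.7]
arm low end [630.1 -16.7 169. ] [628.4 -13.5 164.9]
arm far end [628.3  87.  169. ] [627.8  87.9 168. ]
trigtop [631.  -92.3 151. ] [630.9 -92.1 150.8]
pad [626.   69.9  70. ] [630.6  60.   82.4]
padface? [624.1  74.6  60. ] [632.5  56.6  82.7]
```

```bash
cat >> h.py <<'E'
def plan(wps,step=60,dang=10.5):
    """wps: list of (x,y,z,yaw_deg,nmin). prints tool-frame rows"""
    o=bot.get_obs(); p=np.array(o['tcp_pos']); e=np.array(o['ee_rot']); y=np.degrees(e[2])
    print('now',p.round(1),e.round(3),'gap',round(o['finger_gap'],1),'t',round(o['t'],2))
    for x,yy,z,yw,*n in wps:
        q=np.array([x,yy,z],float); dy=(yw-y+180)%360-180
        k=int(max(np.ceil(np.linalg.norm(q-p)/step),np.ceil(abs(dy)/dang),n[0] if n else 1))
        for i in range(k):
            a=np.radians(y); w=(q-p)/k if k else 0; tx=w[0]*np.cos(a)+w[1]*np.sin(a); ty=w[0]*np.sin(a)-w[1]*np.cos(a)
            print([[round(float(tx),1),round(float(ty),1),round(float(-w[2]),1)],[0,0,round(-dy/k,1)]]); y+=dy/k
        p=q; print('--',q,yw)
E
python3 - <<'E'
from h import *
plan([(480,-300,235,181.7,7),(560,0,235,181.7),(471,312.6,60,181.7)],step=58)
E
```

```text
now [ 261.3 -621.9  244.5] [-3.141e+00 -1.000e-03  1.968e+00] gap 87.4 t 0.1
[[30.3, 46.6, 1.4], [0, 0, np.float64(-9.8)]]
[[21.9, 51.1, 1.4], [0, 0, np.float64(-9.8)]]
[[12.8, 54.1, 1.4], [0, 0, np.float64(-9.8)]]
[[3.4, 55.5, 1.4], [0, 0, np.float64(-9.8)]]
[[-6.1, 55.3, 1.4], [0, 0, np.float64(-9.8)]]
[[-15.5, 53.4, 1.4], [0, 0, np.float64(-9.8)]]
[[-24.4, 50.0, 1.4], [0, 0, np.float64(-9.8)]]
-- [ 480. -300.  235.] 181.7
[[-14.8, 49.6, -0.0], [0, 0, np.float64(-0.0)]]
[[-14.8, 49.6, -0.0], [0, 0, np.float64(-0.0)]]
[[-14.8, 49.6, -0.0], [0, 0, np.float64(-0.0)]]
[[-14.8, 49.6, -0.0], [0, 0, np.float64(-0.0)]]
[[-14.8, 49.6, -0.0], [0, 0, np.float64(-0.0)]]
[[-14.8, 49.6, -0.0], [0, 0, np.float64(-0.0)]]
-- [560.   0. 235.] 181.7
[[11.4, 45.0, 25.0], [0, 0, np.float64(-0.0)]]
[[11.4, 45.0, 25.0], [0, 0, np.float64(-0.0)]]
[[11.4, 45.0, 25.0], [0, 0, np.float64(-0.0)]]
[[11.4, 45.0, 25.0], [0, 0, np.float64(-0.0)]]
[[11.4, 45.0, 25.0], [0, 0, np.float64(-0.0)]]
[[11.4, 45.0, 25.0], [0, 0, np.float64(-0.0)]]
[[11.4, 45.0, 25.0], [0, 0, np.float64(-0.0)]]
-- [471.  312.6  60. ] 181.7
```

>>> {"op": "servo_tool", "data": {
  "steps": [
    [1, [30, 46.6, 1.4], [0, 0, -9.8]],
    [1, [21.9, 51, 1.4], [0, 0, -9.8]],
    [1, [12.8, 54, 1.4], [0, 0, -9.8]],
    [1, [3.4, 55.5, 1.4], [0, 0, -9.8]],
    [1, [-6, 55, 1.4], [0, 0, -9.8]]
  ]
}}

```text
t: 0.72
tcp_pos: [416.8, -387.4, 234.2]
ee_rot: [3.139, -0.005, 2.843]
contact_force: [1.1, -0.6, 0.1]
finger_gap: 87.4
```

>>> {"op": "servo_tool", "data": {
  "steps": [
    [1, [-15.5, 53.4, 1.4], [0, 0, -9.8]],
    [1, [-24.4, 50, 1.4], [0, 0, -9.8]],
    [1, [-15, 50, 0], [0, 0, 0]],
    [1, [-15, 50, 0], [0, 0, 0]],
    [1, [-15, 50, 0], [0, 0, 0]]
  ]
}}

```text
t: 1.35
tcp_pos: [516.5, -132.9, 230.4]
ee_rot: [3.136, -0.006, -3.083]
contact_force: [1.3, 0.1, 0.6]
finger_gap: 87.8
```

>>> {"op": "servo_tool", "data": {
  "steps": [
    [1, [-15, 50, 0], [0, 0, 0]],
    [1, [-15, 50, 0], [0, 0, 0]],
    [1, [-15, 50, 0], [0, 0, 0]],
    [1, [11, 45, 0], [0, 0, 0]],
    [1, [11, 45, 0], [0, 0, 0]]
  ]
}}

```text
t: 1.98
tcp_pos: [525.0, 117.0, 229.9]
ee_rot: [3.137, -0.009, -3.083]
contact_force: [-0.2, -0.4, 0.1]
finger_gap: 88.1
```

Run:
```python
from h import *
plan([(471,312.6,110,181.7),(471,312.6,22,181.7)],step=58)
```

```text
now [525.  117.  229.9] [ 3.137 -0.009 -3.083] gap 88.1 t 1.98
[[8.5, 39.7, 24.0], [0, 0, np.float64(0.3)]]
[[8.7, 39.6, 24.0], [0, 0, np.float64(0.3)]]
[[8.9, 39.6, 24.0], [0, 0, np.float64(0.3)]]
[[9.2, 39.5, 24.0], [0, 0, np.float64(0.3)]]
[[9.4, 39.5, 24.0], [0, 0, np.float64(0.3)]]
-- [471.  312.6 110. ] 181.7
[[-0.0, 0.0, 44.0], [0, 0, np.float64(-0.0)]]
[[-0.0, 0.0, 44.0], [0, 0, np.float64(-0.0)]]
-- [471.  312.6  22. ] 181.7
```

>>> {"op": "servo_tool", "data": {
  "steps": [
    [1, [8.6, 39.7, 24], [0, 0, 0.3]],
    [1, [8.7, 39.6, 24], [0, 0, 0.3]],
    [1, [9, 39.6, 24], [0, 0, 0.3]],
    [1, [9.2, 39.5, 24], [0, 0, 0.3]],
    [1, [9.4, 39.5, 24], [0, 0, 0.3]]
  ]
}}

```text
t: 2.6
tcp_pos: [467.3, 320.4, 109.4]
ee_rot: [3.135, -0.006, -3.108]
contact_force: [0.7, -0.0, 0.1]
finger_gap: 87.6
```

Run:
```python
from h import *
plan([(471,312.6,50,181.7),(471,312.6,23,181.7)],step=58)
```

```text
now [467.3 320.4 109.4] [ 3.135 -0.006 -3.108] gap 87.6 t 2.6
[[-1.7, -3.9, 29.7], [0, 0, np.float64(0.1)]]
[[-1.7, -3.9, 29.7], [0, 0, np.float64(0.1)]]
-- [471.  312.6  50. ] 181.7
[[-0.0, 0.0, 27.0], [0, 0, np.float64(-0.0)]]
-- [471.  312.6  23. ] 181.7
```

>>> {"op": "servo_tool", "data": {
  "steps": [
    [1, [-1.7, -4, 29], [0, 0, 0]],
    [1, [-1.7, -4, 29], [0, 0, 0]],
    [1, [0, 0, 20], [0, 0, 0]],
    [1, [0, 0, 8], [0, 0, 0]],
    [1, [0, 0, 0], [0, 0, 0]]
  ]
}}

```text
t: 3.22
tcp_pos: [468.2, 315.1, 19.4]
ee_rot: [3.139, -0.008, -3.103]
contact_force: [-3.4, -2.1, 9.1]
finger_gap: 87.6
```

>>> {"op": "servo_tool", "data": {
  "steps": [
    [0.3, [0, 0, 0], [0, 0, 0]],
    [0.3, [0, 0, 0], [0, 0, 0]],
    [0.3, [0, 0, 0], [0, 0, 0]],
    [0.3, [0, 0, 0], [0, 0, 0]],
    [0.3, [0, 0, 0], [0, 0, 0]]
  ]
}}

```text
t: 3.85
tcp_pos: [468.7, 315.6, 20.6]
ee_rot: [3.137, -0.007, -3.103]
contact_force: [-0.3, 0.5, 0.1]
finger_gap: 59.1
```

>>> {"op": "servo_tool", "data": {
  "steps": [
    [1, [0, 0, 0], [0, 0, 0]],
    [1, [0, 0, 0], [0, 0, 5]],
    [1, [0, 0, 0], [0, 0, 10]],
    [1, [0, 0, 0], [0, 0, 10]],
    [1, [0, 0, 0], [0, 0, 10]]
  ]
}}

```text
t: 4.47
tcp_pos: [468.7, 315.5, 20.4]
ee_rot: [-3.14, -0.009, 2.551]
contact_force: [0.3, -0.5, -0.7]
finger_gap: 87.4
```

>>> {"op": "servo_tool", "data": {
  "steps": [
    [1, [0, 0, 0], [0, 0, 10]],
    [1, [0, 0, 0], [0, 0, 10]],
    [1, [0, 0, 0], [0, 0, 10]],
    [1, [0, 0, 0], [0, 0, 10]],
    [1, [0, 0, 0], [0, 0, 10]]
  ]
}}

```text
t: 5.1
tcp_pos: [468.5, 315.3, 20.1]
ee_rot: [-3.134, -0.004, 1.649]
contact_force: [0.3, -0.3, 0.1]
finger_gap: 87.8
```

Run:
```python
from h import *
plan([(468.7,313.5,20.5,91.7)],step=58)
```

```text
now [468.5 315.3  20.1] [-3.134 -0.004  1.649] gap 87.8 t 5.1
[[-1.8, 0.0, -0.4], [0, 0, np.float64(2.8)]]
-- [468.7 313.5  20.5] 91.7
```

>>> {"op": "servo_tool", "data": {
  "steps": [
    [1, [-1.8, 0, -1], [0, 0, 2.8]],
    [0.1, [0, 0, 0], [0, 0, 0]],
    [0.1, [0, 0, 0], [0, 0, 0]],
    [0.1, [0, 0, 0], [0, 0, 0]],
    [0.1, [0, 0, 0], [0, 0, 0]]
  ]
}}

```text
t: 5.72
tcp_pos: [468.5, 313.2, 20.9]
ee_rot: [-3.133, -0.003, 1.599]
contact_force: [-0.5, -1.0, 1.6]
finger_gap: 59.0
```

Run:
```python
from h import *
plan([(468.7,313,110,91.7),(513.5,65.1,110,91.7)],step=58)
```

```text
now [468.5 313.2  20.9] [-3.133e+00 -3.000e-03  1.599e+00] gap 59.0 t 5.72
[[-0.1, 0.1, -44.5], [0, 0, np.float64(-0.0)]]
[[-0.1, 0.1, -44.5], [0, 0, np.float64(-0.0)]]
-- [468.7 313.  110. ] 91.7
[[-49.8, 7.5, -0.0], [0, 0, np.float64(-0.0)]]
[[-49.8, 7.5, -0.0], [0, 0, np.float64(-0.0)]]
[[-49.8, 7.5, -0.0], [0, 0, np.float64(-0.0)]]
[[-49.8, 7.5, -0.0], [0, 0, np.float64(-0.0)]]
[[-49.8, 7.5, -0.0], [0, 0, np.float64(-0.0)]]
-- [513.5  65.1 110. ] 91.7
```

>>> {"op": "servo_tool", "data": {
  "steps": [
    [0.1, [0, 0, -30], [0, 0, 0]],
    [0.1, [-20, 3, -40], [0, 0, 0]],
    [0.1, [-45, 7, -10], [0, 0, 0]],
    [0.1, [-49, 8, 0], [0, 0, 0]],
    [0.1, [-49, 8, 0], [0, 0, 0]]
  ]
}}

```text
t: 6.35
tcp_pos: [499.1, 149.1, 100.7]
ee_rot: [-3.131, -0.001, 1.605]
contact_force: [0.8, 0.1, -3.6]
finger_gap: 59.2
```

Run:
```python
from h import *
plan([(513.2,65.7,80,91.7),(513.2,65.7,45,91.7)],step=58)
```

```text
now [499.1 149.1 100.7] [-3.131e+00 -1.000e-03  1.605e+00] gap 59.2 t 6.35
[[-41.9, 5.6, 10.3], [0, 0, np.float64(0.1)]]
[[-41.9, 5.7, 10.3], [0, 0, np.float64(0.1)]]
-- [513.2  65.7  80. ] 91.7
[[0.0, 0.0, 35.0], [0, 0, np.float64(-0.0)]]
-- [513.2  65.7  45. ] 91.7
```

>>> {"op": "servo_tool", "data": {
  "steps": [
    [0.1, [-42, 5.6, 5], [-0.3, 0, 0]],
    [0.1, [-40, 5.6, 5], [-0.3, 0, 0]],
    [0.1, [0, 0, 15], [0, 0, 0]],
    [0.1, [0, 0, 10], [0, 0, 0]],
    [0.1, [0, 0, 0], [0, 0, 0]]
  ]
}}

```text
t: 6.98
tcp_pos: [511.2, 62.2, 62.6]
ee_rot: [-3.138, -0.001, 1.602]
contact_force: [0.0, -0.2, -4.1]
finger_gap: 59.0
```

Run:
```python
from h import *
plan([(513.2,65.7,43.5,91.7)],step=58)
```

```text
now [511.2  62.2  62.6] [-3.138e+00 -1.000e-03  1.602e+00] gap 59.0 t 6.97
[[3.5, 2.1, 19.1], [0, 0, np.float64(0.1)]]
-- [513.2  65.7  43.5] 91.7
```

>>> {"op": "servo_tool", "data": {
  "steps": [
    [0.1, [3.4, 2.1, 0], [0, 0, 0]],
    [0.1, [0, 0, 8], [0, 0, 0]],
    [0.1, [0, 0, 5], [0, 0, 0]],
    [0.1, [0, 0, 3], [0, 0, 0]],
    [0.1, [0, 0, 0], [0, 0, 0]]
  ]
}}

```text
t: 7.6
tcp_pos: [513.8, 68.3, 46.0]
ee_rot: [-3.139, -0.001, 1.605]
contact_force: [-0.4, 0.0, -3.2]
finger_gap: 59.3
```

>>> {"op": "servo_tool", "data": {
  "steps": [
    [0.1, [-2.5, 0, 0], [0, 0, 0]],
    [0.1, [0, 0, 1], [0, 0, 0]],
    [0.1, [0, 0, 1], [0, 0, 0]],
    [0.1, [0, 0, 0], [0, 0, 0]],
    [0.1, [0, 0, 0], [0, 0, 0]]
  ]
}}

```text
t: 8.22
tcp_pos: [514.2, 65.4, 44.4]
ee_rot: [-3.14, -0.001, 1.605]
contact_force: [-0.0, 0.1, -3.7]
finger_gap: 59.1
```

>>> {"op": "servo_tool", "data": {
  "steps": [
    [0.1, [0.3, -1, 0], [0, 0, 0]],
    [0.1, [0, 0, 1], [0, 0, 0]],
    [0.1, [0, 0, 1], [0, 0, 0]],
    [0.1, [0, 0, 0], [0, 0, 0]],
    [0.1, [0, 0, 0], [0, 0, 0]]
  ]
}}

```text
t: 8.85
tcp_pos: [513.6, 65.8, 42.9]
ee_rot: [-3.141, -0.001, 1.605]
contact_force: [-1.3, -0.8, -1.7]
finger_gap: 58.9
```

>>> {"op": "servo_tool", "data": {
  "steps": [
    [0.6, [0, 0, 0], [0, 0, 0]],
    [0.6, [0, 0, 0], [0, 0, 0]],
    [0.6, [0, 0, -8], [0, 0, 0]],
    [0.6, [0, 0, -25], [0, 0, 0]],
    [0.6, [0, 0, -40], [0, 0, 0]]
  ]
}}

```text
t: 9.48
tcp_pos: [512.7, 65.3, 116.4]
ee_rot: [-3.137, 0.001, 1.606]
contact_force: [1.5, 1.0, -0.1]
finger_gap: 70.0
```

Run:
```python
from h import *
d=grab('top','top1.png'); crop(d,'top1c.png',262,150,322,255,5)
plan([(505,-60,150,181.7,1),(520,-230,120,181.7),(606.8,-362.3,70,181.7)],step=56)
```

```text
now [515.8  66.3 122.4] [ 3.138e+00 -2.000e-03  1.607e+00] gap 70.3 t 9.53
[[-14.0, -1.7, -3.1], [0, 0, np.float64(-10.0)]]
[[-13.5, -4.1, -3.1], [0, 0, np.float64(-10.0)]]
[[-12.6, -6.4, -3.1], [0, 0, np.float64(-10.0)]]
[[-11.3, -8.4, -3.1], [0, 0, np.float64(-10.0)]]
[[-9.6, -10.3, -3.1], [0, 0, np.float64(-10.0)]]
[[-7.7, -11.8, -3.1], [0, 0, np.float64(-10.0)]]
[[-5.6, -12.9, -3.1], [0, 0, np.float64(-10.0)]]
[[-3.2, -13.7, -3.1], [0, 0, np.float64(-10.0)]]
[[-0.8, -14.1, -3.1], [0, 0, np.float64(-10.0)]]
-- [505. -60. 150.] 181.7
[[-2.5, -42.6, 7.5], [0, 0, np.float64(0.0)]]
[[-2.5, -42.6, 7.5], [0, 0, np.float64(0.0)]]
[[-2.5, -42.6, 7.5], [0, 0, np.float64(0.0)]]
[[-2.5, -42.6, 7.5], [0, 0, np.float64(0.0)]]
-- [ 520. -230.  120.] 181.7
[[-27.6, -44.9, 16.7], [0, 0, np.float64(0.0)]]
[[-27.6, -44.9, 16.7], [0, 0, np.float64(0.0)]]
[[-27.6, -44.9, 16.7], [0, 0, np.float64(0.0)]]
-- [ 606.8 -362.3   70. ] 181.7
```

View pics/top1c.png

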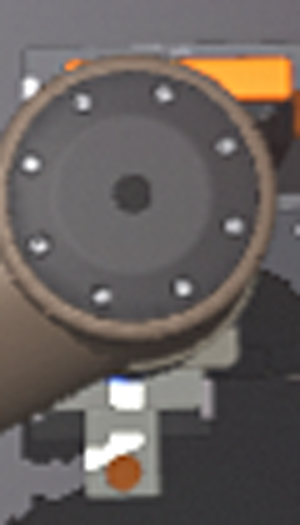

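Run:
```python
from h import *
plan([(490,20,125,91.7,1),(490,-230,120,181.7),(606.8,-362.3,70,181.7)],step=56)
```

```text
now [515.8  66.3 122.4] [ 3.138e+00 -2.000e-03  1.607e+00] gap 70.3 t 9.53
[[-45.3, -27.5, -2.6], [0, 0, np.float64(0.4)]]
-- [490.  20. 125.] 91.7
[[-27.8, -0.8, 0.6], [0, 0, np.float64(-10.0)]]
[[-27.2, -5.6, 0.6], [0, 0, np.float64(-10.0)]]
[[-25.8, -10.3, 0.6], [0, 0, np.float64(-10.0)]]
[[-23.6, -14.6, 0.6], [0, 0, np.float64(-10.0)]]
[[-20.7, -18.5, 0.6], [0, 0, np.float64(-10.0)]]
[[-17.2, -21.8, 0.6], [0, 0, np.float64(-10.0)]]
[[-13.2, -24.5, 0.6], [0, 0, np.float64(-10.0)]]
[[-8.7, -26.4, 0.6], [0, 0, np.float64(-10.0)]]
[[-4.0, -27.5, 0.6], [0, 0, np.float64(-10.0)]]
-- [ 490. -230.  120.] 181.7
[[-28.2, -33.9, 12.5], [0, 0, np.float64(-0.0)]]
[[-28.2, -33.9, 12.5], [0, 0, np.float64(-0.0)]]
[[-28.2, -33.9, 12.5], [0, 0, np.float64(-0.0)]]
[[-28.2, -33.9, 12.5], [0, 0, np.float64(-0.0)]]
-- [ 606.8 -362.3   70. ] 181.7
```

>>> {"op": "servo_tool", "data": {
  "steps": [
    [1, [-45, -27, -2], [0, 0, 0.4]],
    [1, [-27.8, -1, 0.5], [0, 0, -10]],
    [1, [-27, -5.6, 0.5], [0, 0, -10]],
    [1, [-26, -10, 0.5], [0, 0, -10]],
    [1, [-23.6, -14.6, 0.5], [0, 0, -10]]
  ]
}}

```text
t: 10.15
tcp_pos: [493.6, -92.5, 127.6]
ee_rot: [3.128, 0.006, 2.323]
contact_force: [-0.3, 0.5, -1.2]
finger_gap: 87.5
```

>>> {"op": "servo_tool", "data": {
  "steps": [
    [1, [-20.7, -18.5, 0.5], [0, 0, -10]],
    [1, [-17, -22, 0.5], [0, 0, -10]],
    [1, [-13, -24.5, 0.5], [0, 0, -10]],
    [1, [-8.7, -26.4, 0.5], [0, 0, -10]],
    [1, [-4, -27.5, 0.5], [0, 0, -10]]
  ]
}}

```text
t: 10.78
tcp_pos: [499.3, -236.1, 127.8]
ee_rot: [3.139, 0.02, -3.056]
contact_force: [1.0, 0.6, -0.3]
finger_gap: 87.7
```

Run:
```python
from h import *
d=grab('top','top2.png'); a=cv2.resize(d['color'][150:260,262:382,::-1],None,fx=5,fy=5,interpolation=cv2.INTER_CUBIC); cv2.imwrite('pics/top2c.png',a)
plan([(606.8,-362.3,70,181.7)],step=56)
```

```text
now [ 499.6 -238.3  127.8] [ 3.14   0.02  -3.045] gap 87.5 t 10.82
[[-23.7, -33.5, 14.4], [0, 0, np.float64(1.0)]]
[[-24.2, -33.0, 14.4], [0, 0, np.float64(1.0)]]
[[-24.8, -32.6, 14.4], [0, 0, np.float64(1.0)]]
[[-25.3, -32.2, 14.4], [0, 0, np.float64(1.0)]]
-- [ 606.8 -362.3   70. ] 181.7
```

View pics/top2c.png

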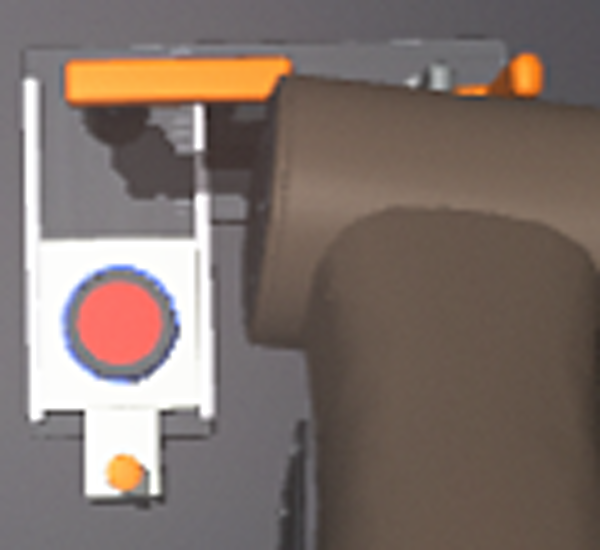

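The weight sits centred in the blue ring: the red face is at crop (120,322) and the ring spans 63–180 by 265–383. On to the cap.

>>> {"op": "servo_tool", "data": {
  "steps": [
    [1, [-23.7, -33.5, 14.4], [0, 0.5, 1]],
    [1, [-24.2, -33, 14.4], [0, 0.6, 1]],
    [1, [-24.8, -32.6, 14.4], [0, 0, 1]],
    [1, [-23, -29, 14.4], [0, 0, 1]],
    [1, [0, 0, 0], [0, 0, 0]]
  ]
}}

```text
t: 11.45
tcp_pos: [608.7, -364.1, 71.9]
ee_rot: [3.141, 0.004, -3.12]
contact_force: [-1.1, 0.3, 0.2]
finger_gap: 87.6
```

Run:
```python
from h import *
d=load('top')
plan([(606.8,-362.3,22,181.7)],step=58)
```

```text
now [ 608.7 -364.1   71.9] [ 3.141  0.004 -3.12 ] gap 87.6 t 11.45
[[1.9, 1.8, 49.9], [0, 0, np.float64(-0.4)]]
-- [ 606.8 -362.3   22. ] 181.7
```

>>> {"op": "servo_tool", "data": {
  "steps": [
    [1, [1, 1, 25], [0, 0, 0]],
    [1, [0, 0, 15], [0, 0, 0]],
    [1, [0, 0, 5], [0, 0, 0]],
    [0.05, [0, 0, 0], [0, 0, 0]],
    [0.05, [0, 0, 0], [0, 0, 0]]
  ]
}}

```text
t: 12.08
tcp_pos: [609.0, -362.3, 29.4]
ee_rot: [-3.141, 0.008, -3.119]
contact_force: [0.2, 0.8, -0.4]
finger_gap: 72.8
```

>>> {"op": "servo_tool", "data": {
  "steps": [
    [0.05, [0, 0, 0], [0, 0, 0]],
    [0.05, [0, 0, 0], [0, 0, 0]],
    [0.05, [0, 0, 0], [0, 0, 0]],
    [1, [0, 0, 0], [0, 0, 0]],
    [1, [0, 0, 0], [0, 0, 0]]
  ]
}}

```text
t: 12.7
tcp_pos: [609.7, -362.5, 31.1]
ee_rot: [-3.14, 0.01, -3.119]
contact_force: [0.0, -0.1, 0.8]
finger_gap: 63.3
```

>>> {"op": "servo_tool", "data": {
  "steps": [
    [1, [0, 0, 5], [0, 0.4, 0]],
    [1, [0, 0, 4], [0, 0, 0]],
    [0.05, [0, 0, 0], [0, 0, 0]],
    [0.05, [0, 0, 0], [0, 0, 0]],
    [0.05, [0, 0, 0], [0, 0, 0]]
  ]
}}

```text
t: 13.32
tcp_pos: [609.7, -362.5, 21.0]
ee_rot: [-3.14, 0.002, -3.119]
contact_force: [-0.6, -0.2, 0.4]
finger_gap: 63.4
```

>>> {"op": "servo_tool", "data": {
  "steps": [
    [0.05, [0, 0, 0], [0, 0, 0]],
    [0.05, [0, 0, 0], [0, 0, 0]],
    [0.05, [0, 0, 0], [0, 0, 0]],
    [0.05, [0, 0, 0], [0, 0, 0]],
    [0.05, [0, 0, 0], [0, 0, 0]]
  ]
}}

```text
t: 13.95
tcp_pos: [609.7, -362.5, 21.2]
ee_rot: [-3.14, 0.002, -3.119]
contact_force: [0.1, -0.1, -1.2]
finger_gap: 48.8
```

>>> {"op": "servo_tool", "data": {
  "steps": [
    [0.8, [0, 0, 0], [0, 0, 0]],
    [0.8, [0, 0, 0], [0, 0, 0]],
    [0.8, [0, 0, 0], [0, 0, 9]],
    [0.8, [0, 0, 0], [0, 0, 10]],
    [0.8, [0, 0, 0], [0, 0, 10]]
  ]
}}

```text
t: 14.58
tcp_pos: [609.9, -362.6, 21.5]
ee_rot: [3.142, 0.003, 2.644]
contact_force: [0.0, -0.5, -0.1]
finger_gap: 78.8
```

>>> {"op": "servo_tool", "data": {
  "steps": [
    [0.8, [0, 0, 0], [0, 0, 10]],
    [0.8, [0, 0, 0], [0, 0, 10]],
    [0.8, [0, 0, 0], [0, 0, 10]],
    [0.8, [0, 0, 0], [0, 0, 10]],
    [0.8, [0, 0, 0], [0, 0, 10]]
  ]
}}

```text
t: 15.2
tcp_pos: [610.1, -362.7, 21.9]
ee_rot: [3.139, 0.002, 1.741]
contact_force: [0.6, -0.2, 0.1]
finger_gap: 78.6
```

Run:
```python
from h import *
plan([(609.7,-362.5,21,91.7)],step=58)
```

```text
now [ 610.1 -362.7   21.9] [3.139e+00 2.000e-03 1.741e+00] gap 78.6 t 15.2
[[0.3, -0.3, 0.9], [0, 0, np.float64(8.1)]]
-- [ 609.7 -362.5   21. ] 91.7
```

>>> {"op": "servo_tool", "data": {
  "steps": [
    [0.8, [0, -0.4, 0.5], [0, 0, 7.5]],
    [-0.1, [0, 0, 0], [0, 0, 0]],
    [-0.1, [0, 0, 0], [0, 0, 0]],
    [-0.1, [0, 0, 0], [0, 0, 0]],
    [-0.1, [0, 0, 0], [0, 0, 0]]
  ]
}}

```text
t: 15.82
tcp_pos: [609.8, -362.9, 21.6]
ee_rot: [3.138, 0.002, 1.612]
contact_force: [0.7, 0.3, -0.4]
finger_gap: 49.1
```

>>> {"op": "servo_tool", "data": {
  "steps": [
    [-0.1, [0, 0, 0], [0, 0, 0]],
    [-0.1, [0, 0, 0], [0, 0, 0]],
    [-0.1, [0, 0, -15], [0, 0, 0]],
    [-0.1, [0, 0, -30], [0, 0, 0]],
    [-0.1, [0, 0, -35], [0, 0, 0]]
  ]
}}

```text
t: 16.45
tcp_pos: [607.6, -362.0, 101.7]
ee_rot: [-3.139, -0.0, 1.612]
contact_force: [0.3, -0.5, -0.2]
finger_gap: 49.5
```

Run:
```python
from h import *
plan([(505,-230,115,91.7),(505,-40,110,91.7),(513.4,60,90,91.7)],step=56)
```

```text
now [ 607.6 -362.   101.7] [-3.139 -0.     1.612] gap 49.5 t 16.45
[[45.4, -32.3, -4.4], [0, 0, np.float64(0.2)]]
[[45.3, -32.5, -4.4], [0, 0, np.float64(0.2)]]
[[45.1, -32.7, -4.4], [0, 0, np.float64(0.2)]]
-- [ 505. -230.  115.] 91.7
[[47.5, 1.4, 1.2], [0, 0, np.float64(-0.0)]]
[[47.5, 1.4, 1.2], [0, 0, np.float64(-0.0)]]
[[47.5, 1.4, 1.2], [0, 0, np.float64(-0.0)]]
[[47.5, 1.4, 1.2], [0, 0, np.float64(-0.0)]]
-- [505. -40. 110.] 91.7
[[49.9, 5.7, 10.0], [0, 0, np.float64(-0.0)]]
[[49.9, 5.7, 10.0], [0, 0, np.float64(-0.0)]]
-- [513.4  60.   90. ] 91.7
```

>>> {"op": "servo_tool", "data": {
  "steps": [
    [-0.1, [45, -32, -2], [0, 0, 0.2]],
    [-0.1, [45, -32.5, -2], [0, 0, 0.2]],
    [-0.1, [45, -32.7, 0], [0, 0, 0.2]],
    [-0.1, [47.5, 1.4, 0], [0, 0, 0]],
    [-0.1, [47.5, 1.4, 0], [0, 0, 0]]
  ]
}}

```text
t: 17.08
tcp_pos: [505.5, -134.1, 114.0]
ee_rot: [3.131, 0.003, 1.598]
contact_force: [1.4, 0.1, -0.4]
finger_gap: 49.2
```

Run:
```python
from h import *
plan([(513.4,60,85,91.7)],step=50)
```

```text
now [ 505.5 -134.1  114. ] [3.131e+00 3.000e-03 1.598e+00] gap 49.2 t 17.07
[[48.5, 3.3, 7.2], [0, 0, np.float64(-0.0)]]
[[48.5, 3.3, 7.2], [0, 0, np.float64(-0.0)]]
[[48.4, 3.4, 7.2], [0, 0, np.float64(-0.0)]]
[[48.4, 3.4, 7.2], [0, 0, np.float64(-0.0)]]
-- [513.4  60.   85. ] 91.7
```

>>> {"op": "servo_tool", "data": {
  "steps": [
    [-0.1, [48, 3.3, 7], [0.3, 0, 0]],
    [-0.1, [48, 3.3, 7], [0.3, 0, 0]],
    [-0.1, [48, 3.3, 7], [0, 0, 0]],
    [-0.1, [30, 1, 5], [0, 0, 0]],
    [-0.1, [0, 0, 0], [0, 0, 0]]
  ]
}}

```text
t: 17.7
tcp_pos: [513.7, 49.2, 93.7]
ee_rot: [3.132, 0.001, 1.603]
contact_force: [-0.4, -0.2, -1.1]
finger_gap: 49.2
```

Run:
```python
from h import *
plan([(513.6,65.8,65,91.7)],step=50)
```

```text
now [513.7  49.2  93.7] [3.132e+00 1.000e-03 1.603e+00] gap 49.2 t 17.7
[[16.5, 0.4, 28.7], [0, 0, np.float64(0.2)]]
-- [513.6  65.8  65. ] 91.7
```

>>> {"op": "servo_tool", "data": {
  "steps": [
    [-0.1, [13, 0, 10], [0.3, 0, 0]],
    [-0.1, [2, 0, 10], [0.2, 0, 0]],
    [-0.1, [0, 0, 7], [0, 0, 0]],
    [-0.1, [0, 0, 0], [0, 0, 0]],
    [-0.1, [0, 0, 0], [0, 0, 0]]
  ]
}}

```text
t: 18.32
tcp_pos: [513.5, 63.1, 65.9]
ee_rot: [3.141, 0.001, 1.601]
contact_force: [0.2, 0.4, -0.8]
finger_gap: 49.3
```

Run:
```python
from h import *
plan([(513.6,65.8,59,91.7)],step=50)
```

```text
now [513.5  63.1  65.9] [3.141e+00 1.000e-03 1.601e+00] gap 49.3 t 18.32
[[2.7, 0.2, 6.9], [0, 0, np.float64(0.1)]]
-- [513.6  65.8  59. ] 91.7
```

>>> {"op": "servo_tool", "data": {
  "steps": [
    [-0.1, [2.5, 0, 3], [0, 0, 0]],
    [-0.1, [0, 0, 2], [0, 0, 0]],
    [-0.1, [0, 0, 1], [0, 0, 0]],
    [-0.1, [0, 0, 0], [0, 0, 0]],
    [-0.1, [0, 0, 0], [0, 0, 0]]
  ]
}}

```text
t: 18.95
tcp_pos: [513.7, 65.5, 60.0]
ee_rot: [3.14, 0.001, 1.601]
contact_force: [0.3, 0.0, -0.2]
finger_gap: 49.3
```

>>> {"op": "servo_tool", "data": {
  "steps": [
    [-0.1, [0, 0, 0.5], [0, 0, 0]],
    [-0.1, [0, 0, 0.5], [0, 0, 0]],
    [-0.1, [0, 0, 0], [0, 0, 0]],
    [-0.1, [0, 0, 0], [0, 0, 0]],
    [-0.1, [0, 0, 0], [0, 0, 0]]
  ]
}}

```text
t: 19.58
tcp_pos: [513.8, 65.6, 59.1]
ee_rot: [3.14, 0.0, 1.601]
contact_force: [-0.3, 0.5, -0.8]
finger_gap: 49.5
```

>>> {"op": "servo_tool", "data": {
  "steps": [
    [-0.1, [0, 0, 1], [0, 0, 0]],
    [-0.1, [0, 0, 0.6], [0, 0, 0]],
    [-0.1, [0, 0, 0], [0, 0, 0]],
    [-0.1, [0, 0, 0], [0, 0, 0]],
    [-0.1, [0, 0, 0], [0, 0, 0]]
  ]
}}

```text
t: 20.2
tcp_pos: [513.8, 65.6, 57.5]
ee_rot: [3.14, 0.001, 1.601]
contact_force: [0.2, -1.1, -0.0]
finger_gap: 49.0
```

>>> {"op": "servo_tool", "data": {
  "steps": [
    [0.4, [0, 0, 0], [0, 0, 0]],
    [0.4, [0, 0, 0], [0, 0, 0]],
    [0.4, [0, 0, -8], [0, 0, 0]],
    [0.4, [0, 0, -20], [0, 0, 0]],
    [0.4, [0, 0, -15], [0, 0, 0]]
  ]
}}

```text
t: 20.82
tcp_pos: [513.4, 65.4, 101.6]
ee_rot: [3.141, 0.001, 1.601]
contact_force: [0.5, 0.0, -0.3]
finger_gap: 61.1
```

Run:
```python
from h import *
plan([(431.7,63.2,100,91.7)],step=50)
```

```text
now [513.4  65.4 101.6] [3.141e+00 1.000e-03 1.601e+00] gap 61.1 t 20.82
[[0.2, -40.8, 0.8], [0, 0, np.float64(0.0)]]
[[0.1, -40.8, 0.8], [0, 0, np.float64(0.0)]]
-- [431.7  63.2 100. ] 91.7
```

>>> {"op": "servo_tool", "data": {
  "steps": [
    [0.2, [0, -40, -2], [0, 0, 0]],
    [0.2, [0, -38, 0], [0, 0, 0]],
    [0.2, [0, 0, 0], [0, 0, 0]],
    [0.2, [0, 0, 0], [0, 0, 0]],
    [0.2, [0, 0, 0], [0, 0, 0]]
  ]
}}

```text
t: 21.45
tcp_pos: [436.4, 64.0, 107.4]
ee_rot: [3.135, -0.001, 1.602]
contact_force: [-0.4, -0.7, 0.1]
finger_gap: 52.6
```

Run:
```python
from h import *
d=grab('scene','sc1.png'); crop(d,'sc1c.png',200,140,340,290,4)
plan([(431.7,63.2,46,91.7)],step=50)
```

```text
now [436.5  64.1 107.4] [ 3.135e+00 -1.000e-03  1.602e+00] gap 52.7 t 21.5
[[-0.4, -2.4, 30.7], [0, 0, np.float64(0.0)]]
[[-0.4, -2.4, 30.7], [0, 0, np.float64(0.0)]]
-- [431.7  63.2  46. ] 91.7
```

View pics/sc1c.png

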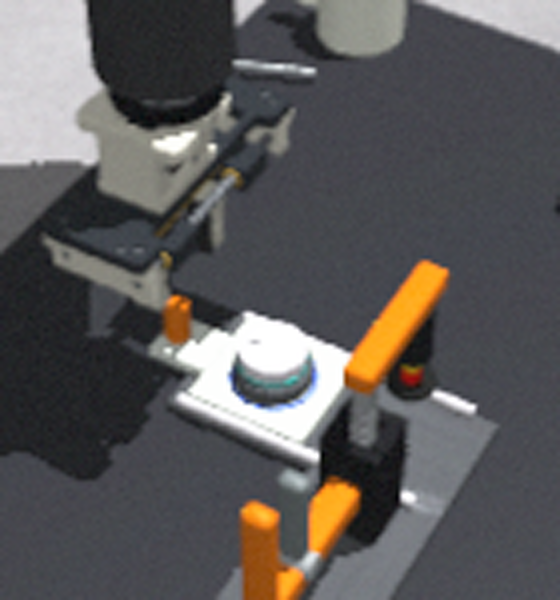

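The cap sits centred on the weight, with its teal foot at crop (275,375). Next the gripper goes to the knob.

>>> {"op": "servo_tool", "data": {
  "steps": [
    [0.2, [0, -4.5, 15], [0.3, 0, 0]],
    [0.2, [0, 0, 20], [0, 0, 0]],
    [0.2, [0, 0, 15], [0, 0, 0]],
    [-0.8, [0, 0, 5], [0, 0, 0]],
    [-0.8, [0, 0, 0], [0, 0, 0]]
  ]
}}

```text
t: 22.12
tcp_pos: [431.8, 63.3, 47.4]
ee_rot: [-3.139, 0.0, 1.6]
contact_force: [-0.5, -0.4, 0.6]
finger_gap: 37.6
```

>>> {"op": "servo_tool", "data": {
  "steps": [
    [-0.8, [0, 0, 0], [0, 0, 0]],
    [-0.8, [0, 0, 0], [0, 0, 0]],
    [-0.8, [0, 0, 0], [0, 0, 0]],
    [-0.8, [0, 0, 0], [0, 0, 0]],
    [-0.8, [0, 0, 0], [0, 0, 0]]
  ]
}}

```text
t: 22.75
tcp_pos: [431.6, 62.9, 47.8]
ee_rot: [-3.14, 0.0, 1.599]
contact_force: [1.1, -0.5, -5.8]
finger_gap: 19.2
```

>>> {"op": "servo_tool", "data": {
  "steps": [
    [-0.8, [0, 4, 0.5], [0, 0, 0]],
    [-0.8, [0, 8, 0], [0, 0, 0]],
    [-0.8, [0, 11, 0], [0, 0, 0]],
    [-0.8, [0, 12, 0], [0, 0, 0]],
    [-0.8, [0, 12, 0], [0, 0, 0]]
  ]
}}

```text
t: 23.38
tcp_pos: [481.3, 64.5, 47.7]
ee_rot: [-3.139, 0.0, 1.6]
contact_force: [-1.5, 1.2, 2.3]
finger_gap: 19.1
```

>>> {"op": "servo_tool", "data": {
  "steps": [
    [-0.8, [0, 12, 0], [0, 0, 0]],
    [-0.8, [0, 12, 0], [0, 0, 0]],
    [-0.8, [0, 8, 0], [0, 0, 0]],
    [-0.8, [0, 4, 0], [0, 0, 0]],
    [-0.8, [0, 2, 0], [0, 0, 0]]
  ]
}}

```text
t: 24.0
tcp_pos: [523.7, 65.9, 47.7]
ee_rot: [-3.14, 0.0, 1.6]
contact_force: [-1.5, 0.8, 2.4]
finger_gap: 19.6
```

>>> {"op": "servo_tool", "data": {
  "steps": [
    [-0.8, [0, 4, 0], [0, 0, 0]],
    [-0.8, [0, 5, 0], [0, 0, 0]],
    [-0.8, [0, 4, 0], [0, 0, 0]],
    [-0.8, [0, 2.5, 0], [0, 0, 0]],
    [-0.8, [0, 2, 0], [0, 0, 0]]
  ]
}}

```text
t: 24.62
tcp_pos: [540.3, 66.3, 47.7]
ee_rot: [-3.138, 0.0, 1.599]
contact_force: [-12.6, 6.2, 12.0]
finger_gap: 19.2
```

>>> {"op": "servo_tool", "data": {
  "steps": [
    [-0.8, [0, 1.5, 0], [0, 0, 0]],
    [-0.8, [0, 1.5, 0], [0, 0, 0]],
    [-0.8, [0, 1.5, 0], [0, 0, 0]],
    [-0.8, [0, 1.5, 0], [0, 0, 0]],
    [-0.8, [0, 1.5, 0], [0, 0, 0]]
  ]
}}

```text
t: 25.25
tcp_pos: [540.3, 66.4, 47.7]
ee_rot: [-3.125, 0.001, 1.598]
contact_force: [-9.3, 2.9, 7.1]
finger_gap: 19.5
```

>>> {"op": "servo_tool", "data": {
  "steps": [
    [-0.3, [0, 0, 0], [0, 0, 0]],
    [-0.2, [0, 0, 0], [0, 0, 0]],
    [-0.2, [0, 0, -15], [0.3, 0, 0]],
    [-0.2, [0, 0, -30], [0, 0, 0]],
    [0.2, [0, -20, -30], [0, 0, 0]]
  ]
}}

```text
t: 25.88
tcp_pos: [522.4, 65.4, 122.4]
ee_rot: [-3.117, 0.003, 1.597]
contact_force: [-0.4, 0.9, -0.9]
finger_gap: 40.5
```

Run:
```python
from h import *
plan([(500,40,200,91.7),(560,-116,250,91.7),(628.3,-117,240,91.7)],step=56)
```

```text
now [522.4  65.4 122.4] [-3.117e+00  3.000e-03  1.597e+00] gap 40.5 t 25.88
[[-12.4, -11.5, -38.8], [0, 0, np.float64(-0.1)]]
[[-12.4, -11.5, -38.8], [0, 0, np.float64(-0.1)]]
-- [500.  40. 200.] 91.7
[[-39.4, 13.8, -12.5], [0, 0, np.float64(-0.0)]]
[[-39.4, 13.8, -12.5], [0, 0, np.float64(-0.0)]]
[[-39.4, 13.8, -12.5], [0, 0, np.float64(-0.0)]]
[[-39.4, 13.8, -12.5], [0, 0, np.float64(-0.0)]]
-- [ 560. -116.  250.] 91.7
[[-1.5, 34.1, 5.0], [0, 0, np.float64(-0.0)]]
[[-1.5, 34.1, 5.0], [0, 0, np.float64(-0.0)]]
-- [ 628.3 -117.   240. ] 91.7
```

>>> {"op": "servo_tool", "data": {
  "steps": [
    [1, [-12, -11, -39], [-0.7, 0, 0]],
    [1, [-12, -11, -39], [-0.7, 0, 0]],
    [1, [-40, 14, -12], [0, 0, 0]],
    [1, [-40, 14, -12], [0, 0, 0]],
    [1, [-40, 14, -12], [0, 0, 0]]
  ]
}}

```text
t: 26.5
tcp_pos: [548.9, -79.3, 244.3]
ee_rot: [3.133, 0.002, 1.603]
contact_force: [1.0, 0.6, 0.1]
finger_gap: 85.9
```

Run:
```python
from h import *
plan([(628.3,-117,235,91.7)],step=56)
```

```text
now [548.9 -79.3 244.3] [3.133e+00 2.000e-03 1.603e+00] gap 85.9 t 26.5
[[-20.1, 39.1, 4.6], [0, 0, np.float64(0.1)]]
[[-20.0, 39.1, 4.6], [0, 0, np.float64(0.1)]]
-- [ 628.3 -117.   235. ] 91.7
```

>>> {"op": "servo_tool", "data": {
  "steps": [
    [1, [-16, 35, 3], [0.4, 0, 0]],
    [1, [-12, 32, 3], [0, 0, 0]],
    [1, [0, 5, 0], [0, 0, 0]],
    [1, [0, 0, 0], [0, 0, 0]],
    [1, [0, 0, 0], [0, 0, 0]]
  ]
}}

```text
t: 27.12
tcp_pos: [624.5, -109.7, 239.4]
ee_rot: [3.137, 0.003, 1.598]
contact_force: [0.3, 0.7, -0.2]
finger_gap: 87.4
```

Run:
```python
from h import *
d=grab('scene','sc2.png'); crop(d,'sc2c.png',230,150,340,290,5)
np.set_printoptions(precision=1,suppress=True)
plan([(628.3,-117,180,91.7)],step=56)
```

```text
now [ 624.4 -109.7  239.6] [3.1 0.  1.6] gap 87.7 t 27.18
[[-3.7, 1.8, 29.8], [0, 0, np.float64(-0.1)]]
[[-3.7, 1.8, 29.8], [0, 0, np.float64(-0.1)]]
-- [ 628.3 -117.   180. ] 91.7
```

View pics/sc2c.png

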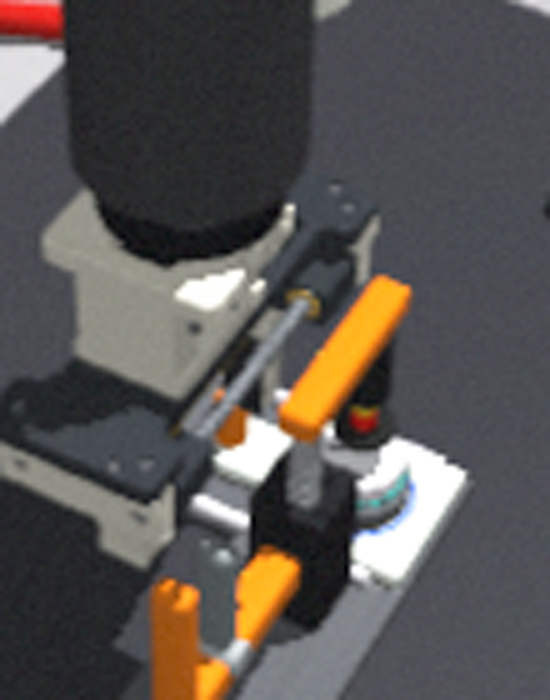

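The dial is home under the pad: the cap is at crop (385,480) and the pad is just above it at (362,425). Now descending to straddle the handle and trigger.

>>> {"op": "servo_tool", "data": {
  "steps": [
    [1, [-4, 3.5, 20], [0, 0, 0]],
    [1, [0, 0, 25], [0, 0, 0]],
    [1, [0, 0, 25], [0, 0, 0]],
    [1, [0, 0, 15], [0, 0, 0]],
    [1, [0, 0, 0], [0, 0, 0]]
  ]
}}

```text
t: 27.8
tcp_pos: [627.6, -111.9, 156.0]
ee_rot: [3.132, 0.003, 1.601]
contact_force: [1.1, -0.2, 0.9]
finger_gap: 87.8
```

Run:
```python
from h import *
plan([(628.3,-124.6,138,91.7)],step=56)
```

```text
now [ 627.6 -111.9  156. ] [3.132e+00 3.000e-03 1.601e+00] gap 87.8 t 27.8
[[-12.7, 0.3, 18.0], [0, 0, np.float64(0.1)]]
-- [ 628.3 -124.6  138. ] 91.7
```

>>> {"op": "servo_tool", "data": {
  "steps": [
    [1, [0, 0.5, 10], [0.4, 0, 0]],
    [1, [0, 0, 6], [0, 0, 0]],
    [1, [-6, 0, 0], [0, 0, 0]],
    [1, [-4, 0, 0], [0, 0, 0]],
    [1, [0, 0, 0], [0, 0, 0]]
  ]
}}

```text
t: 28.42
tcp_pos: [630.1, -122.6, 141.8]
ee_rot: [3.135, 0.003, 1.602]
contact_force: [-0.9, 0.7, 0.7]
finger_gap: 87.9
```

>>> {"op": "servo_tool", "data": {
  "steps": [
    [1, [-2, -1.5, 3], [0.3, 0, 0]],
    [1, [0, 0, 0], [0, 0, 0]],
    [0.75, [0, 0, 0], [0, 0, 0]],
    [0.75, [0, 0, 0], [0, 0, 0]],
    [0.75, [0, 0, 0], [0, 0, 0]]
  ]
}}

```text
t: 29.05
tcp_pos: [628.6, -124.4, 138.9]
ee_rot: [3.14, 0.002, 1.602]
contact_force: [-1.1, 1.7, 0.1]
finger_gap: 77.2
```

>>> {"op": "servo_tool", "data": {
  "steps": [
    [0.55, [0, 0, 0], [0, 0, 0]],
    [0.55, [0, 0, 0], [0, 0, 0]],
    [0.4, [0, 0, 0], [0, 0, 0]],
    [0.4, [0, 0, 0], [0, 0, 0]],
    [0.4, [0, 0, 0], [0, 0, 0]]
  ]
}}

```text
t: 29.68
tcp_pos: [628.6, -122.1, 139.2]
ee_rot: [3.14, -0.0, 1.603]
contact_force: [-0.4, 3.9, 0.6]
finger_gap: 61.5
```

```bash
cat >> h.py <<'E'
def arm():
    s=grab('scene','a.png'); h=cv2.cvtColor(s['color'],cv2.COLOR_RGB2HSV); m=(h[:,:,0]<22)&(h[:,:,1]>150)&(h[:,:,2]>170)
    vv,uu=np.nonzero(m[190:260,280:320]); P=np.array([pt(s,a+280,b+190) for a,b in zip(uu,vv)])
    q=P[(abs(P[:,1]-50)<35)&(P[:,2]>100)&(abs(P[:,0]-625)<9)]
    return len(q),np.percentile(q[:,2],[25,50,75]).round(1),s
E
python3 - <<'E'
from h import *
print(arm()[:2]); o=bot.get_obs(); print(o['tcp_pos'],o['contact_force'],o['finger_gap'])
s=load('scene')
E
```

```text
(108, array([166.9, 168. , 169.1]))
[ 628.60378444 -122.20617374  139.15485221] [-0.97299246  4.61296719  1.51423421] 61.562053414888325
```

>>> {"op": "servo_tool", "data": {
  "steps": [
    [0.2, [-0.5, 0, 0], [0, 0, 0]],
    [0.2, [-0.5, 0, 0], [0, 0, 0]],
    [0, [0, 0, 0], [0, 0, 0]],
    [0, [0, 0, 0], [0, 0, 0]],
    [0, [0, 0, 0], [0, 0, 0]]
  ]
}}

```text
t: 30.35
tcp_pos: [628.5, -119.8, 138.9]
ee_rot: [3.139, -0.004, 1.603]
contact_force: [-0.2, 2.1, 0.6]
finger_gap: 43.8
```

>>> {"op": "servo_tool", "data": {
  "steps": [
    [-0.25, [0, 0, 0], [0, 0, 0]],
    [-0.25, [0, 0, 0], [0, 0, 0]],
    [-0.25, [0, 0, 0], [0, 0, 0]],
    [-0.25, [0, 0, 0], [0, 0, 0]],
    [-0.25, [0, 0, 0], [0, 0, 0]]
  ]
}}

```text
t: 30.98
tcp_pos: [628.7, -122.6, 138.9]
ee_rot: [3.139, -0.001, 1.602]
contact_force: [-0.2, 0.1, 0.5]
finger_gap: 38.6
```

Run:
```python
from h import *
n,p,s=arm();print(n,p); o=bot.get_obs(); print(o['tcp_pos'],o['contact_force'],o['finger_gap'])
a=load('scene')
crop(s,'st1.png',280,190,330,260,8)
```

```text
96 [156.8 158.  158.8]
[ 628.63555349 -122.60792144  138.83114398] [-0.34243094  0.46723758  0.70668381] 38.11202463249747
```

View pics/st1.png

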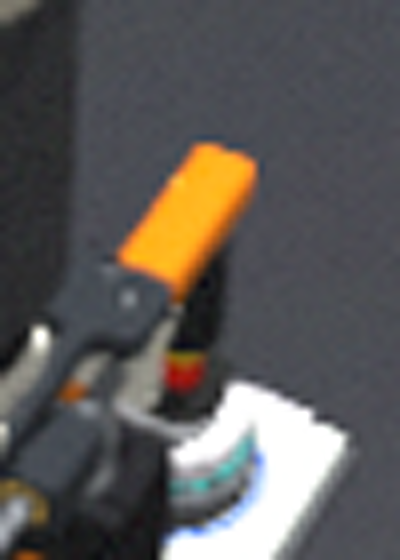

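>>> {"op": "servo_tool", "data": {
  "steps": [
    [-0.25, [0, 0, 0], [0, 0, 0]],
    [-0.25, [0, 0, 0], [0, 0, 0]],
    [-0.25, [0, 0, 0], [0, 0, 0]],
    [-0.25, [0, 0, 0], [0, 0, 0]],
    [-0.25, [0, 0, 0], [0, 0, 0]]
  ]
}}

```text
t: 31.65
tcp_pos: [628.7, -122.6, 138.8]
ee_rot: [3.139, -0.001, 1.602]
contact_force: [-0.3, 0.5, 0.7]
finger_gap: 38.5
```

Run:
```python
from h import *
n,p,s=arm();print(n,p); o=bot.get_obs(); print(o['tcp_pos'],o['contact_force'],o['finger_gap'])
# pad face height: search black pad underside pixel geometry: project axis points
K=s['K']
for z in (54,60,65,70,75,80,90,100):
    c=s['rotation'].T@(np.array([622.4,68.8,z])-s['origin']); u=K[0,0]*c[0]/c[2]+K[0,2]; v=K[1,1]*c[1]/c[2]+K[1,2]
    # crop coords, and near-rim point offset 18mm toward camera
    print(z,round((u-280+.5)*8),round((v-190+.5)*8),round(c[2]))
```

```text
97 [157.2 158.4 159.2]
[ 628.64975247 -122.61060115  138.8777588 ] [-0.84400497  0.4291345  -0.29173243] 38.9508945108792
54 170 405 1184
60 170 394 1180
65 171 384 1176
70 172 375 1173
75 173 365 1169
80 174 355 1165
90 175 336 1158
100 177 316 1151
```

>>> {"op": "servo_tool", "data": {
  "steps": [
    [0.2, [0, 0, 0], [0, 0, 0]],
    [0.6, [0, 0, 0], [0, 0, 0]],
    [1, [0, 0, 0], [0, 0, 0]],
    [1, [0, 0, 0], [0, 0, 0]],
    [1, [0, 0, 0], [0, 0, 0]]
  ]
}}

```text
t: 32.33
tcp_pos: [628.7, -122.8, 138.9]
ee_rot: [3.139, -0.001, 1.603]
contact_force: [-0.4, 0.0, 0.4]
finger_gap: 82.6
```

>>> {"op": "servo_tool", "data": {
  "steps": [
    [1, [-2, 0, 0], [0, 0, 0]],
    [1, [0, 0, 0], [0, 0, 0]],
    [1, [0, 0, 0], [0, 0, 0]],
    [0.6, [0, 0, 0], [0, 0, 0]],
    [0.6, [0, 0, 0], [0, 0, 0]]
  ]
}}

```text
t: 32.95
tcp_pos: [628.8, -125.0, 138.8]
ee_rot: [3.139, -0.001, 1.602]
contact_force: [0.1, 2.2, 1.7]
finger_gap: 73.5
```

>>> {"op": "servo_tool", "data": {
  "steps": [
    [0.4, [-0.5, 0, 0], [0, 0, 0]],
    [0.4, [-0.5, 0, 0], [0, 0, 0]],
    [0.2, [-0.5, 0, 0], [0, 0, 0]],
    [0.2, [-0.5, 0, 0], [0, 0, 0]],
    [0.2, [0, 0, 0], [0, 0, 0]]
  ]
}}

```text
t: 33.58
tcp_pos: [628.6, -118.9, 138.9]
ee_rot: [3.138, -0.011, 1.604]
contact_force: [-1.3, 2.7, 0.3]
finger_gap: 52.7
```

Run:
```python
from h import *
n,p,s=arm();print(n,p); o=bot.get_obs(); print(o['tcp_pos'],o['contact_force'],o['finger_gap'])
```

```text
79 [154.7 155.2 156.2]
[ 628.62861391 -118.97065359  138.85725017] [-1.48237309  4.26999784  1.62659169] 52.30876541426386
```

>>> {"op": "servo_tool", "data": {
  "steps": [
    [0, [0, 0, 0], [0, 0, 0]],
    [0, [0, 0, 0], [0, 0, 0]],
    [0, [0, 0, 0], [0, 0, 0]],
    [-0.1, [0, 0, 0], [0, 0, 0]],
    [-0.1, [0, 0, 0], [0, 0, 0]]
  ]
}}

```text
t: 34.25
tcp_pos: [628.7, -122.0, 138.6]
ee_rot: [3.139, -0.007, 1.603]
contact_force: [0.3, 1.9, 0.7]
finger_gap: 39.9
```

Run:
```python
from h import *
n,p,s=arm();print(n,p); o=bot.get_obs(); print(o['tcp_pos'],o['contact_force'],o['finger_gap'],o['joint_torque'].round(1))
```

```text
78 [146.  146.9 148.2]
[ 628.74283975 -121.93699197  138.63576802] [ 0.88890678 -4.17918524 -1.21521025] 39.48550765165867 [  2.4 -57.7  26.1   5.   -0.3  -0. ]
```

>>> {"op": "servo_tool", "data": {
  "steps": [
    [-0.25, [0, 0, 0], [0, 0, 0]],
    [-0.25, [0, 0, 0], [0, 0, 0]],
    [-0.25, [0, 0, 0], [0, 0, 0]],
    [-0.25, [0, 0, 0], [0, 0, 0]],
    [-0.25, [0, 0, 0], [0, 0, 0]]
  ]
}}

```text
t: 34.92
tcp_pos: [628.8, -122.6, 138.6]
ee_rot: [3.139, -0.006, 1.603]
contact_force: [1.2, -3.1, -1.5]
finger_gap: 38.4
```

Run:
```python
from h import *
n,p,s=arm();print(n,p); o=bot.get_obs(); print(o['tcp_pos'],o['contact_force'],o['finger_gap'])
crop(s,'st2.png',280,190,330,260,8)
```

```text
76 [145.2 146.4 147.5]
[ 628.79947697 -122.58800493  138.66298375] [ 0.8211058  -1.59038061 -1.30329986] 38.50020897233106
```

View pics/st2.png

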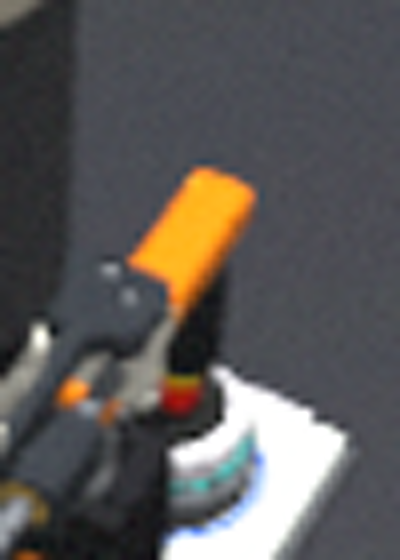

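>>> {"op": "servo_tool", "data": {
  "steps": [
    [0.2, [0, 0, 0], [0, 0, 0]],
    [0.6, [0, 0, 0], [0, 0, 0]],
    [1, [0, 0, 0], [0, 0, 0]],
    [1, [0, 0, 0], [0, 0, 0]],
    [1, [0, 0, 0], [0, 0, 0]]
  ]
}}

```text
t: 35.6
tcp_pos: [628.7, -121.3, 138.8]
ee_rot: [3.138, -0.008, 1.604]
contact_force: [-0.3, -0.3, -0.7]
finger_gap: 82.7
```

>>> {"op": "servo_tool", "data": {
  "steps": [
    [1, [-1, 0, 0], [0, 0, 0]],
    [1, [0, 0, 0], [0, 0, 0]],
    [0.7, [0, 0, 0], [0, 0, 0]],
    [0.7, [0, 0, 0], [0, 0, 0]],
    [0.6, [0, 0, 0], [0, 0, 0]]
  ]
}}

```text
t: 36.22
tcp_pos: [628.7, -122.4, 138.7]
ee_rot: [3.139, -0.008, 1.603]
contact_force: [-0.5, 1.5, 1.2]
finger_gap: 71.6
```

```bash
cat >> h.py <<'E'
def stat():
    n,p,s=arm(); o=bot.get_obs(); print('arm',p,'tcp',o['tcp_pos'].round(1),'F',o['contact_force'].round(1),'gap',round(o['finger_gap'],1),'t',round(o['t'],2))
    for v in range(230,246): print(v,s['color'][v,301:306].tolist())
    return s
E
python3 -c "
from h import *
stat()"
```

```text
arm [144.8 145.8 147.5] tcp [ 628.7 -122.3  138.7] F [-0.3  0.9  1. ] gap 70.7 t 36.27
230 [[138, 124, 110], [93, 66, 44], [34, 31, 30], [27, 23, 24], [25, 22, 26]]
231 [[111, 109, 101], [41, 37, 30], [23, 23, 26], [22, 29, 28], [28, 28, 33]]
232 [[63, 64, 62], [26, 26, 30], [24, 24, 22], [24, 24, 25], [26, 29, 31]]
233 [[32, 30, 30], [21, 19, 22], [29, 28, 33], [23, 24, 23], [26, 23, 25]]
234 [[25, 26, 28], [23, 25, 22], [26, 28, 30], [26, 28, 28], [28, 26, 29]]
235 [[25, 25, 27], [24, 24, 22], [27, 31, 29], [24, 25, 25], [26, 23, 28]]
236 [[45, 43, 27], [24, 27, 26], [25, 26, 26], [39, 38, 30], [43, 42, 33]]
237 [[139, 106, 23], [130, 111, 24], [127, 108, 27], [118, 97, 29], [73, 57, 44]]
238 [[153, 70, 20], [154, 76, 12], [150, 70, 17], [131, 62, 27], [85, 52, 46]]
239 [[150, 24, 15], [156, 30, 19], [154, 30, 23], [127, 37, 34], [74, 51, 49]]
240 [[141, 18, 14], [154, 21, 14], [136, 18, 20], [90, 30, 29], [54, 49, 46]]
241 [[80, 26, 22], [97, 30, 24], [75, 19, 15], [52, 38, 39], [52, 56, 52]]
242 [[33, 26, 25], [37, 22, 27], [44, 41, 41], [54, 58, 55], [54, 59, 55]]
243 [[51, 50, 49], [51, 54, 53], [53, 55, 54], [56, 58, 58], [46, 48, 48]]
244 [[47, 44, 46], [46, 47, 45], [44, 41, 40], [37, 38, 41], [124, 126, 128]]
245 [[56, 57, 58], [125, 128, 127], [171, 170, 174], [239, 238, 241], [254, 254, 254]]
```

Run:
```python
import cv2
for f,u in (('scene0.png',303),('sc1.png',303),('sc2.png',303)):
    a=cv2.imread('pics/'+f)[:,:,::-1]
    print(f)
    for v in range(226,240): print(v,a[v,u-2:u+3].tolist())
```

```text
scene0.png
226 [[115, 64, 32], [42, 30, 26], [25, 28, 26], [21, 25, 23], [27, 24, 29]]
227 [[53, 34, 26], [25, 28, 27], [29, 30, 31], [20, 20, 22], [27, 25, 30]]
228 [[30, 28, 29], [25, 27, 22], [21, 23, 24], [23, 25, 26], [25, 22, 22]]
229 [[28, 27, 29], [23, 25, 29], [24, 23, 24], [25, 27, 26], [26, 26, 34]]
230 [[25, 23, 28], [30, 26, 33], [26, 25, 25], [24, 23, 24], [28, 26, 30]]
231 [[98, 84, 29], [71, 63, 25], [50, 49, 26], [68, 58, 26], [70, 64, 39]]
232 [[142, 86, 22], [149, 116, 23], [146, 115, 23], [143, 86, 32], [108, 55, 39]]
233 [[149, 48, 14], [158, 70, 23], [158, 71, 17], [149, 54, 28], [104, 48, 41]]
234 [[150, 17, 12], [157, 21, 11], [156, 17, 14], [141, 23, 19], [96, 46, 45]]
235 [[113, 24, 24], [144, 13, 10], [143, 27, 25], [99, 27, 25], [67, 42, 40]]
236 [[56, 30, 26], [79, 28, 28], [73, 24, 26], [50, 26, 28], [47, 45, 45]]
237 [[32, 33, 28], [29, 29, 27], [40, 40, 42], [51, 50, 54], [50, 54, 53]]
238 [[51, 53, 49], [53, 53, 53], [53, 53, 52], [48, 50, 49], [50, 53, 52]]
239 [[42, 42, 42], [39, 42, 42], [37, 38, 38], [38, 33, 37], [49, 51, 52]]
sc1.png
226 [[103, 
[... 1434 characters left out ...]
2, 25]]
231 [[94, 82, 32], [71, 64, 31], [54, 47, 28], [64, 54, 21], [66, 61, 38]]
232 [[138, 82, 19], [144, 113, 27], [143, 115, 26], [136, 83, 26], [108, 57, 42]]
233 [[149, 50, 26], [156, 70, 20], [155, 68, 15], [142, 51, 24], [99, 45, 41]]
234 [[146, 17, 17], [152, 21, 17], [153, 24, 20], [134, 19, 15], [94, 44, 43]]
235 [[109, 25, 21], [144, 30, 23], [137, 24, 18], [96, 22, 20], [65, 42, 37]]
236 [[57, 33, 31], [78, 30, 32], [74, 28, 30], [51, 34, 32], [44, 42, 39]]
237 [[32, 30, 31], [32, 29, 31], [37, 39, 38], [52, 56, 52], [52, 53, 54]]
238 [[49, 50, 48], [45, 48, 48], [54, 54, 54], [52, 52, 54], [49, 52, 49]]
239 [[38, 38, 40], [39, 40, 36], [37, 37, 36], [39, 41, 36], [63, 66, 67]]
```

>>> {"op": "servo_tool", "data": {
  "steps": [
    [0.3, [-0.3, 0, 0], [0, 0, 0]],
    [0.3, [-0.3, 0, 0], [0, 0, 0]],
    [0.15, [-0.3, 0, 0], [0, 0, 0]],
    [0.15, [0, 0, 0], [0, 0, 0]],
    [0.15, [0, 0, 0], [0, 0, 0]]
  ]
}}

```text
t: 36.9
tcp_pos: [628.5, -116.7, 138.9]
ee_rot: [3.137, -0.016, 1.605]
contact_force: [0.9, -4.2, -0.3]
finger_gap: 50.8
```

>>> {"op": "servo_tool", "data": {
  "steps": [
    [0.1, [0, 0, 0], [0, 0, 0]],
    [0.1, [0, 0, 0], [0, 0, 0]],
    [0.1, [0, 0, 0], [0, 0, 0]],
    [0.1, [0, 0, 0], [0, 0, 0]],
    [0.1, [0, 0, 0], [0, 0, 0]]
  ]
}}

```text
t: 37.52
tcp_pos: [628.6, -117.8, 138.9]
ee_rot: [3.137, -0.015, 1.604]
contact_force: [0.1, -0.7, 0.9]
finger_gap: 48.4
```

```bash
sed -i 's/    for v in range(230,246).*/    c=s["color"][230:248,301:304].astype(int).mean(1); print("R",c[:,0].astype(int).tolist()); print("G",c[:,1].astype(int).tolist())/' h.py; python3 -c "
from h import *
stat()"
```

```text
arm [143.  144.  144.9] tcp [ 628.6 -117.8  138.9] F [-0.5 -0.   0.1] gap 48.3 t 37.58
R [105, 73, 52, 46, 41, 41, 36, 69, 139, 154, 144, 87, 42, 50, 42, 115, 223, 214]
G [88, 61, 46, 43, 40, 39, 36, 58, 48, 27, 20, 27, 36, 52, 43, 114, 221, 214]
```

>>> {"op": "servo_tool", "data": {
  "steps": [
    [0.02, [0, 0, 0], [0, 0, 0]],
    [0.02, [0, 0, 0], [0, 0, 0]],
    [-0.03, [0, 0, 0], [0, 0, 0]],
    [-0.03, [0, 0, 0], [0, 0, 0]],
    [-0.06, [0, 0, 0], [0, 0, 0]]
  ]
}}

```text
t: 38.2
tcp_pos: [628.7, -121.0, 138.7]
ee_rot: [3.138, -0.011, 1.604]
contact_force: [1.5, -4.7, -1.2]
finger_gap: 41.5
```

>>> {"op": "servo_tool", "data": {
  "steps": [
    [-0.08, [0, 0, 0], [0, 0, 0]],
    [-0.08, [0, 0, 0], [0, 0, 0]],
    [-0.08, [0, 0, 0], [0, 0, 0]],
    [-0.08, [0, 0, 0], [0, 0, 0]],
    [-0.08, [0, 0, 0], [0, 0, 0]]
  ]
}}

```text
t: 38.83
tcp_pos: [628.7, -121.5, 138.7]
ee_rot: [3.138, -0.01, 1.604]
contact_force: [1.2, -3.0, -0.6]
finger_gap: 40.4
```

```bash
python3 -c "
from h import *
s=stat(); crop(s,'st3.png',280,190,330,260,8)"
```

```text
arm [135.9 136.8 137.9] tcp [ 628.8 -121.5  138.7] F [ 0.6 -2.6 -1.2] gap 40.4 t 38.88
R [159, 133, 99, 65, 39, 27, 27, 27, 25, 96, 136, 86, 35, 51, 42, 113, 223, 216]
G [102, 87, 61, 41, 33, 26, 25, 26, 27, 21, 26, 28, 28, 52, 43, 114, 222, 215]
```

View pics/st3.png

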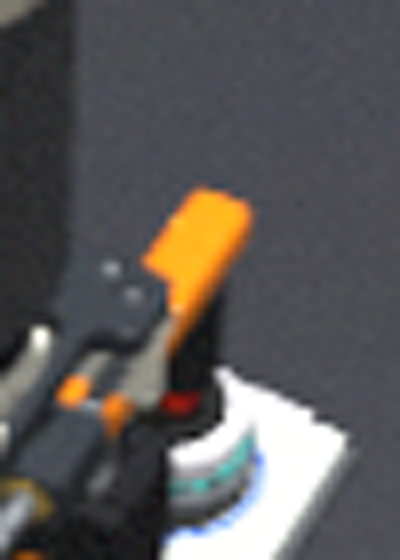

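>>> {"op": "servo_tool", "data": {
  "steps": [
    [-0.11, [0, 0, 0], [0, 0, 0]],
    [-0.11, [0, 0, 0], [0, 0, 0]],
    [-0.11, [0, 0, 0], [0, 0, 0]],
    [-0.11, [0, 0, 0], [0, 0, 0]],
    [-0.11, [0, 0, 0], [0, 0, 0]]
  ]
}}

```text
t: 39.5
tcp_pos: [628.8, -122.1, 138.6]
ee_rot: [3.138, -0.009, 1.604]
contact_force: [0.4, -2.9, -1.0]
finger_gap: 39.3
```

```bash
python3 -c "
from h import *
stat();stat()"
```

```text
arm [134.4 135.4 136.4] tcp [ 628.8 -122.1  138.6] F [ 1.  -4.4 -1.5] gap 39.3 t 39.55
R [174, 142, 106, 76, 48, 31, 25, 25, 27, 66, 128, 86, 38, 48, 45, 115, 223, 215]
G [110, 90, 66, 49, 33, 29, 26, 27, 27, 24, 23, 27, 31, 49, 47, 116, 222, 214]
arm [134.9 135.9 136.6] tcp [ 628.8 -122.1  138.6] F [ 0.8 -4.3 -1.1] gap 39.2 t 39.6
R [176, 140, 106, 75, 45, 28, 24, 26, 24, 65, 128, 87, 36, 49, 44, 113, 222, 215]
G [112, 89, 67, 48, 32, 26, 24, 25, 25, 24, 20, 27, 29, 52, 44, 115, 221, 214]
```

```bash
python3 -c "
from h import *
print(bot.hand_in()); o=bot.get_obs(); print(o['t'],o['tcp_pos'],o['finger_gap'])"
```

```text
the job is handed in; nothing more can be done
None
the job is handed in; nothing more can be done
```

The desk dial is built and clamped, and I handed it in at about 39.6 s with the trigger still held squeezed. I got no verdict back.

- **Dial:** The weight disc went into the blue ring and the cap on top of it. I centred each disc by gripping it along two directions before lifting. The pictures show the weight centred in the ring and the cap centred on the weight.
- **Plate:** I pushed it by the knob to its stop, which held at knob x 540.3 mm with about 10 N of push-back. The cap showed under the pad afterwards.
- **Clamp:** It took three trigger strokes with the trigger fully released between them. They lowered the jaw about 10 mm, then 12 mm to just touching the cap, and the third pressed the stem in.
- **Last checks:** The yellow half is out of sight, with some red still showing. Stem travel came out at about 11 mm from the jaw arm's height and about 12 mm from the sleeve edge in the picture. The two methods disagree by about 1 mm, so I take it as roughly 11.6 mm against the 12 mm target, well short of the 17 mm crush limit. The finger opening held steady at 39.2 mm over the last two readings.
- **Not re-checked:** I did not touch the cork disc, mouse or mug. I also did not take an overhead picture after the plate went home.

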